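Clear the lidded pot from under the funnel into the wooden carrier

TASK

Clear the lidded pot away: lift it off the tripod and out from under the glass funnel without bumping the funnel stand, set it down upright and squarely on the round cork mat and let go of it there. Then take a fresh hold and put it into the empty bay of the wooden carrier, flat on the floor of the bay, with its side handle tucked in, pointing straight at the carrier's upright board, and leave it there. Keep the pot upright, set it down gently both times, and leave the bottles, beaker, tube rack and dish standing where they are.

Things in the scene. Friction and masses are not known exactly. Their poses are not given: they have to be found in the camera images.
- pot: Closed metal pot, one rigid piece (lid fixed), 0.3 to 0.55 kg: body 96 mm diameter, lid 100 mm, lid top at 90 mm (too wide for the gripper). Black D side handle on its +x side, black bar over the lid along x. Origin under its centre, z up. It starts on the tripod under the funnel, its side handle pointing away from the funnel stand's rod, roughly towards the robot's side.
- pot_handle (a point): Point in the side handle's top arm, 75 mm from the pot's axis along +x, 66 mm above the underside. The arm is 14 mm wide (y), 60 to 72 mm above the underside, from the wall out to 92 mm from the axis; a leg 80 to 92 mm from the axis runs down to a lower arm at 20 to 30 mm. Axes as the pot's.
- pot_bar (a point): Centre of the bar over the lid, on the pot's axis, 118 mm above its underside. The bar is 76 mm long (pot x), 13 mm wide (y), 12 mm high, 22 mm clear of the lid, on two posts 62 mm apart. Axes as the pot's.
- tripod: Dark steel tripod, fixed, origin on the bench under its centre. The pot stands on its flat top, 90 mm high. Three lugs 56 mm from the axis stand 8 mm above the top round the pot's foot: lift the pot over 10 mm before moving it sideways. Feet within 66 mm of the axis.
- retort: Fixed funnel stand. Origin on the bench under the funnel's axis, which is also the tripod's axis. A 12 mm rod, 360 mm high, stands 120 mm from that axis on the +x side, on a foot 70 x 100 mm; a clamp arm at 286 mm height runs from it to the funnel. Its +x points roughly away from the robot.
- funnel (a point): Lower end of the glass funnel's stem, 248 mm above the bench, on the tripod's axis, 34 mm above the pot's lid bar at the start. Stem 12 to 16 mm wide up to 262 mm, then a cone widening to 92 mm across (with its ring) at 282 to 301 mm.
- mat: Round cork mat, fixed, 170 mm diameter, 8 mm thick, origin under its centre on the bench (top at 8 mm).
- carrier: Light wooden carrier box, fixed, 262 mm long (x), 148 mm wide (y), walls 55 mm high and 8 mm thick, floor 8 mm thick. Origin under its centre. An upright board at x = 44 to 58 mm over the full width is 150 mm high. On its -x side is the empty bay, on its +x side a narrow bay with two bottles.
- bay (a point): Centre of the floor of the empty bay, 8 mm above the bench; axes as the carrier's, +x points to the upright board. The bay is 167 mm long (x, end wall to board), 132 mm wide (y). The pot with handle is 142 mm long: with the handle towards the board its axis belongs about 21 mm on the -x side of this point.
- bottle_a: Amber bottle 48 mm diameter, 115 mm high, loose, in the carrier's narrow bay, at carrier x = 90, y = -33 mm; origin under its centre.
- bottle_b: The same at carrier x = 90, y = 33 mm.
- beaker: Loose glass beaker, 68 mm diameter, 90 mm high, beyond the mat; origin under its centre.
- rack: Loose wooden rack, 140 mm long (y), 56 mm (x), 70 mm high, with glass tubes up to 112 mm, beyond the mat; origin under its centre.
- dish: Loose low white porcelain dish, 76 mm diameter, 22 mm high, between robot and mat; origin under its centre.

How it is judged:
By the outcome, as a careful person would: the job done as asked, in the order asked, and still so for the second after the job is handed in, with the robot touching nothing.
It also fails if it takes over 64 s, if anything falls off the work surface, if the arm or the gripper's body presses on something with over 40 N, if the wrist force passes 120 N, or if a joint passes its speed limit or range.

ROBOT

A 6-joint arm with a two-finger parallel gripper is mounted at the origin on the work surface. World frame = base frame: x ahead of the robot, y to its left, z up, the work surface at z = 0. Lengths are in mm, angles in rad, forces in N, time in s.
With the tool pointing down it reaches from about 275 to 825 mm from the base axis. Payload 4.9 kg.
Tool frame: the origin (TCP) lies at the very end of the fingers, on their centre line; the grasp point (between the pads) lies 19 mm behind it; z points along the fingers, y is the direction in which the jaws open and shut (so a half turn about z gives the same grasp; the last joint's range is limited). The gripper opens to 85 mm and grips with 20 to 120 N. Pads are 22 mm wide; open, the fingers measure 114 mm over their backs; the gripper's body (76 mm by 85 mm) begins 54 mm behind the grasp point. The pads swing forward as they close: fully open they stand 13 mm farther back than shut.
Start: joints at [1.081, 0.326, -0.193, 1.052, 0, 1.437], TCP at [191.583, 515.572, 231.281] pointing down, gripper open.
Joint ranges: [-2.65, 2.65], [-0.97, 1.79], [-1.3, 1.35], [-1.93, 2.1], [-1.47, 1.37], [-3.14, 3.14]. Speed limits (rad/s): [2.57, 2.57, 3.14, 3.14, 3.14, 3.14].

INTERFACE

Orientations are given as [roll, pitch, yaw] about the fixed x, y, z axes, in that order (R = Rz(yaw) Ry(pitch) Rx(roll)).
In Python, from bench import bot, solve_ik, imaging gives the robot as it stands. Calls block until the motion is done:
- bot.move_ptp(position, orientation): joint-space move of the TCP to a pose.
- bot.movel(position, rot=None, max_speed=150, threshold=None): straight line of the TCP; rot=None keeps the orientation; max_speed is the mean speed in mm/s. With threshold (N) it stops when the force on the tool has changed by that much, and returns True; else False.
- bot.move_j(angles): joint-space move.
- bot.grip(opening, effort=None): opening from 0.0 (shut) to 1.0 (fully open); effort is the grip in N (None keeps the last); returns when the fingers have stopped.
- bot.dwell(seconds).
- solve_ik(position, orientation): joint angles nearest the present ones, or None.
- bot.get_state(): the state.
- imaging.capture(name): name is "side" or "top"; returns the picture (384x512x3 uint8, blue, green, red); there is no depth.
- imaging.camera_model(name): a dict with "K" (3x3 intrinsics, pixels), "k1" (the pictures are not rectified: a ray, as slopes to the right and down, at radius r is drawn at 1 + k1 r^2 times it, then the intrinsics apply), "position" and "rotation" of the camera in the world. Camera axes: x right, y up, looking along -z (the intrinsics and any distortion apply to the point x, -y, -z); pixel columns grow to the right and rows downward; lengths in mm; the calibration is good to about 2 mm. A picture is of the moment at which its call begins. camera_model takes no time and is no camera call.
A pose or a line that the arm cannot do raises bot.IKError and nothing moves.
- bot.sign_off(): hands the job in, once; it reports no verdict.
The state is a dict: "t": time; "qpos": joint angles; "joint_velocities": joint speeds; "effort": joint torques, N m; "tcp_pos": TCP position; "orientation": TCP orientation; "contact_force": force on the tool from outside, world axes, zero at the start; "wrist_torque": the same for the moment, N m; "opening": opening from 0.0 (shut) to 1.0 (fully open).
Only numpy, scipy, OpenCV 4.12 (cv2) and the standard library are available. Lean on these libraries where they do the work, as an engineer would, in place of code of your own. Each camera call takes 0.05 s, during which the arm holds its last target. There are 200 camera calls.

## Working session

There is one attempt and no reset: what is moved stays moved. The work goes in short steps, each a Python script; the robot and the scene stay as the last script left them, time stands still between calls to the robot, and variables do not carry over. Pictures are saved under pics/ and viewed, about 8 in all and at most 12, crops included, and the job is handed in when it is done.

```bash
mkdir -p pics; ls
python3 - <<'E'
from bench import bot, solve_ik, imaging
import cv2
for n in("side","top"):
    cv2.imwrite(f"pics/{n}0.png",cv2.resize(imaging.capture(n),None,fx=1.5,fy=1.5)); print(n,imaging.camera_model(n))
s=bot.get_state();print(s)
E
```

```text
pics
side {'K': array([[382.18666065,   0.        , 255.20095895],
       [  0.        , 382.18666065, 194.0967929 ],
       [  0.        ,   0.        ,   1.        ]]), 'k1': -0.08408578233375862, 'position': array([348.87549048, 852.69661169, 629.09990993]), 'rotation': array([ 1.05919874, -0.01224032, -2.88655866])}
top {'K': array([[370.8295985,   0.       , 251.3697129],
       [  0.       , 370.8295985, 198.923042 ],
       [  0.       ,   0.       ,   1.       ]]), 'k1': -0.05291158703834433, 'position': array([ 499.71244037,   29.25385683, 1131.97253044]), 'rotation': array([ 0.06566848,  0.01582217, -1.58681628])}
{'t': 0.1, 'qpos': array([ 1.08078860e+00,  3.26887494e-01, -1.93458518e-01,  1.05199913e+00,
       -4.27745613e-07,  1.43662551e+00]), 'joint_velocities': array([-8.76677207e-04,  6.22597821e-05,  3.30435279e-03, -1.08187657e-03,
       -1.69841415e-04,  6.02681967e-04]), 'effort': array([ 3.66244749e-04, -4.44239366e+01,  2.63037050e+01,  7.89756799e-03,
       -1.98900748e-04,  2.41694477e-05]), 'tcp_pos': array([191.33946156, 515.10289884, 230.58010862]), 'orientation': array([-3.14005770e+00, -2.06759364e-04,  2.78575559e+00]), 'contact_force': array([-0.29479245, -0.71958856, -0.81623684]), 'wrist_torque': array([0.02616703, 0.00445004, 0.02378768]), 'opening': 0.9988258549777472}
```

View pics/side0.png

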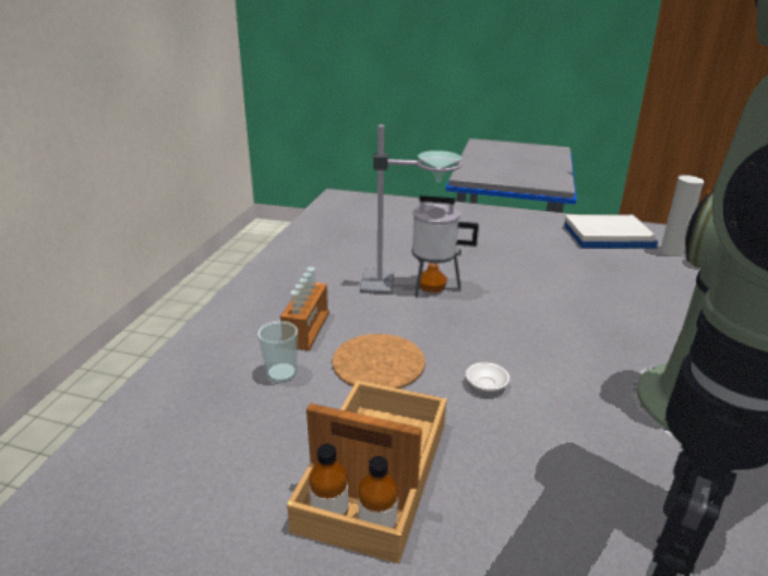

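View pics/top0.png

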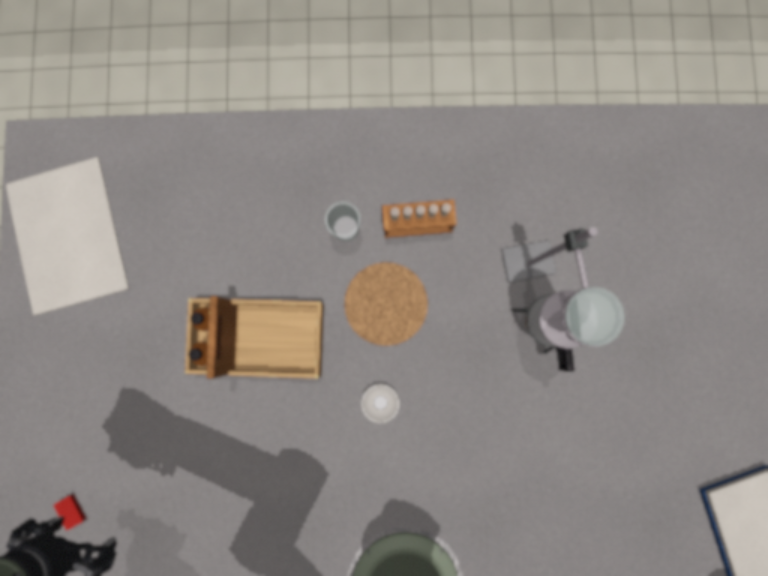

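The side view shows the pot at about (437,230), its handle at (467,234), the mat at (378,361), the carrier at (370,470) and the dish at (487,378). In the top view the mat is at (386,303), the carrier spans (188–322, 298–378) with its board on the left (+y), the funnel is at (595,317) and the handle at (566,358). Next I'll take crops and masks for measuring.

```bash
cat > h.py <<'E'
from bench import bot, solve_ik, imaging
import cv2, numpy as np
from scipy.spatial.transform import Rotation as R
def ray(n,uv):
    m=imaging.camera_model(n); K=m["K"]
    d=(np.asarray(uv,float).reshape(-1,2)-[K[0,2],K[1,2]])/K[0,0]
    s=d.copy()
    for _ in range(10): s=d/(1+m["k1"]*(s**2).sum(1,keepdims=True))
    v=np.c_[s[:,0],-s[:,1],-np.ones(len(s))]
    rot=R.from_euler("xyz",m["rotation"]) if np.ndim(m["rotation"])==1 else R.from_matrix(m["rotation"])
    return np.array(m["position"]),rot.apply(v)
def plane(n,uv,z):
    p,v=ray(n,uv); return p+v*((z-p[2])/v[:,2])[:,None]
def blob(mask,box):
    u0,v0,u1,v1=box; k=np.zeros_like(mask);k[v0:v1,u0:u1]=mask[v0:v1,u0:u1]
    c=cv2.findContours(k,cv2.RETR_EXTERNAL,cv2.CHAIN_APPROX_NONE)[0]
    return max(c,key=cv2.contourArea).reshape(-1,2)
def cen(c):
    m=cv2.moments(c); return [m["m10"]/m["m00"],m["m01"]/m["m00"]]
E
python3 - <<'E'
from h import *
np.set_printoptions(precision=1,suppress=True)
S=imaging.capture("side");T=imaging.capture("top")
cv2.imwrite("pics/S.png",S);cv2.imwrite("pics/T.png",T)
hs=lambda I:cv2.cvtColor(I,cv2.COLOR_BGR2HSV)
hT,hS=hs(T),hs(S)
wood=lambda h:cv2.inRange(h,(5,70,60),(28,255,255))
ct=blob(wood(hT),(225,165,290,235));cs=blob(wood(hS),(215,220,290,262))
print("mat",plane("top",cen(ct),8),plane("side",cen(cs),8), cv2.minAreaRect(ct),cv2.minAreaRect(cs))
cc=blob(wood(hT),(115,190,220,260)); r=cv2.minAreaRect(cc);b=cv2.boxPoints(r)
print("carrier px",r,"corners z55",plane("top",b,55))
bk=cv2.inRange(T,(0,0,0),(45,45,45)); hb=blob(bk,(365,225,390,252)); r=cv2.minAreaRect(hb)
print("handle top",r,plane("top",cen(hb),162),plane("top",cv2.boxPoints(r),162))
gl=cv2.inRange(hT,(60,25,100),(100,255,255)); g=blob(gl,(360,180,425,240)); 
e=cv2.minEnclosingCircle(g); print("funnel",e,plane("top",e[0],301))
A=cv2.resize(T[170:270,330:430],(400,400),interpolation=cv2.INTER_CUBIC)
B=cv2.resize(S[90:190,240:340],(400,400),interpolation=cv2.INTER_CUBIC)
cv2.imwrite("pics/crop1.png",np.hstack([A,B]))
E
```

```text
mat [[563.6  29.1   8. ]] [[562.3  39.4   8. ]] ((257.0, 202.0), (54.0, 54.0), 90.0) ((251.5, 241.5), (61.0, 39.0), -0.0)
carrier px ((169.0, 224.5), (55.0, 90.0), 90.0) corners z55 [[582.9 420.4  55. ]
 [578.3 154.1  55. ]
 [418.8 155.7  55. ]
 [421.8 419.7  55. ]]
handle top ((376.20733642578125, 238.86582946777344), (12.589195251464844, 7.509344100952148), 83.6598129272461) [[ 453.5 -278.7  162. ]] [[ 469.3 -269.1  162. ]
 [ 471.  -288.7  162. ]
 [ 438.5 -291.3  162. ]
 [ 436.7 -271.6  162. ]]Traceback (most recent call last):
  File "<stdin>", line 14, in <module>
  File "h.py", line 17, in blob
    return max(c,key=cv2.contourArea).reshape(-1,2)
           ~~~^^^^^^^^^^^^^^^^^^^^^^^
ValueError: max() iterable argument is empty
```

Run:
```python
import cv2,numpy as np
T=cv2.imread("pics/T.png");S=cv2.imread("pics/S.png")
A=cv2.resize(T[170:270,330:430],(400,400),interpolation=cv2.INTER_CUBIC)
B=cv2.resize(S[90:190,240:340],(400,400),interpolation=cv2.INTER_CUBIC)
C=cv2.resize(T[190:264,115:225],(594,400)[::1],interpolation=cv2.INTER_CUBIC)
cv2.imwrite("pics/crop1.png",np.hstack([A,B])); cv2.imwrite("pics/crop2.png",C)
h=cv2.cvtColor(T,cv2.COLOR_BGR2HSV)
for p in [(396,211),(405,205),(385,215),(372,213),(420,240)]: print(p,h[p[1],p[0]])
```

```text
(396, 211) [ 75   5 188]
(405, 205) [ 70   9 177]
(385, 215) [ 77  12 146]
(372, 213) [167  17 104]
(420, 240) [174   9 138]
```

View pics/crop1.png

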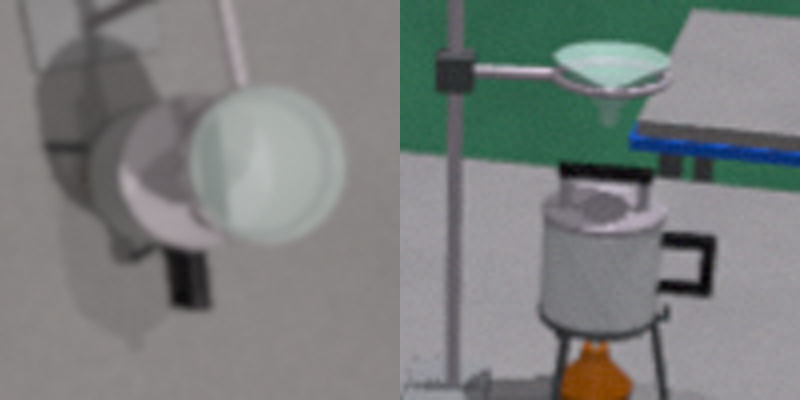

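View pics/crop2.png

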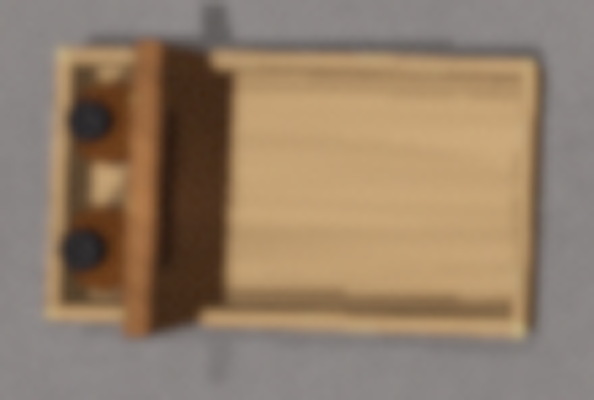

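Crop 1 shows the funnel rim centre at (267,164), the handle end at (192,307) and the lid's left edge at x=118. In the side half the bar centre is at (606,174) and the handle's top arm outer end at (715,238). Crop 2 shows the carrier rim corners at about (57,48), (540,55), (527,333) and (45,318), so it is slightly rotated.

Run:
```python
from h import *
np.set_printoptions(precision=1,suppress=True)
t=lambda p:np.array([330,170])+np.array(p)/4.-.4
s=lambda p:np.array([240-100,90])+np.array(p)/4.-.4
c=lambda p:np.array([115,190])+np.array(p)/5.4-.4
def tri(a,b):
    p,v=ray("top",a);q,w=ray("side",b);v=v[0]/np.linalg.norm(v[0]);w=w[0]/np.linalg.norm(w[0])
    k=np.linalg.lstsq(np.c_[v,-w],q-p,rcond=None)[0]; return p+k[0]*v,q+k[1]*w
print("funnel top",plane("top",t((267,164)),300),"side stem",plane("side",s((609,122)),248),"tri",)
print("lid",plane("top",t((196,170)),180))
print("bar side",plane("side",s((606,174)),208))
print("handle end top",plane("top",t((192,307)),162),"side",plane("side",s((715,239)),156))
print("handle mid top",plane("top",t((186,262)),162))
print("tripod top centre side",plane("side",s((605,318)),100))
k=plane("top",[c(p) for p in[(57,48),(540,55),(527,333),(45,318)]],55);print(k,k.mean(0))
print(np.linalg.norm(k-np.roll(k,-1,0),axis=1))
d=(k[0]+k[3]-k[1]-k[2]);print("yaw",np.arctan2(d[1],d[0]))
bt=[plane("top",c(p),115) for p in((89,120),(82,248))];print("bottles",bt)
print("board bottom",plane("top",[c((232,72)),c((222,303))],8))
```

```text
funnel top [[ 522.8 -284.   300. ]] side stem [[ 524.6 -296.   248. ]] tri
lid [[ 523.1 -283.   180. ]]
bar side [[ 523.3 -287.4  208. ]]
handle end top [[ 434.4 -283.2  162. ]] side [[ 434.2 -305.2  156. ]]
handle mid top [[ 463.6 -280.2  162. ]]
tripod top centre side [[ 511.5 -251.   100. ]]
[[578.4 416.9  55. ]
 [570.1 152.4  55. ]
 [421.  161.   55. ]
 [432.  422.9  55. ]] [500.4 288.3  55. ]
[264.6 149.4 262.2 146.5]
yaw 1.5339809544470104
bottles [array([[536.7, 378.3, 115. ]]), array([[471.3, 381.8, 115. ]])]
board bottom [[566.5 332.9   8. ]
 [436.4 338.8   8. ]]
```

```bash
cat >> h.py <<'E'
TRI=np.array([523.,-284.]); MAT=np.array([563.,31.]); CAR=np.array([500.4,288.3]); CYAW=1.534
def hpose(xy,z,yaw,a=np.radians(45),r=78,hz=65,back=0,flip=0):
    """tool pose holding the side handle of a pot at xy,z,yaw; tilted a from vertical"""
    h=np.array([np.cos(yaw),np.sin(yaw),0])
    zt=-np.cos(a)*np.array([0,0,1])-np.sin(a)*h
    yt=np.cross([0,0,1],h)*(-1 if flip else 1); M=np.c_[np.cross(yt,zt),yt,zt]
    p=np.array([*xy,z+hz])+h*r+zt*(19-back)
    return p,R.from_matrix(M).as_euler("xyz")
def bpose(xy,z,yaw,flip=0,hz=118):
    return hpose(xy,z,yaw,a=0,r=0,hz=hz,flip=flip)
E
python3 - <<'E'
from h import *
np.set_printoptions(precision=2,suppress=True)
y0=np.pi+.08
for f in(0,1):
    for a in (45,55):
        a=np.radians(a)
        for n,args in dict(pre=(TRI,90,y0,a,78,65,90,f),g=(TRI,90,y0,a,78,65,0,f),out=(TRI+[-60,100],110,y0,a,78,65,0,f),mat=(MAT,8,np.pi-.1,a,78,65,0,f),mat2=(MAT,8,np.pi+.2,a,78,65,0,f)).items():
            print(f,n,solve_ik(*hpose(*args)))
    for yy in (np.pi,): print("bar",solve_ik(*bpose(MAT,8,yy,f)),solve_ik(*bpose(MAT,120,yy,f)))
    b=CAR+np.array([np.cos(CYAW),np.sin(CYAW)])*(-39.5-21)
    print("bay",b,solve_ik(*bpose(b,8,CYAW,f)),solve_ik(*bpose(b,120,CYAW,f)))
t=lambda p:np.array([140,90])+np.array(p)/4.-.4
e=plane("side",[t((560,172)),t((652,176))],208);d=e[1]-e[0];print(e,np.arctan2(d[1],d[0]))
E
```

```text
0 pre [-1.25  0.07 -0.87  0.39  0.76  1.91]
0 g [-1.09  0.23 -0.93  0.04  0.71  2.12]
0 out [-1.11 -0.02 -1.14  0.09  0.72  2.09]
0 mat None
0 mat2 None
0 pre [-1.37  0.15 -0.96  0.29  0.95  1.78]
0 g [-1.16  0.3  -1.02 -0.18  0.89  2.1 ]
0 out [-1.23  0.07 -1.24 -0.1   0.91  2.01]
0 mat None
0 mat2 None
bar [-0.08  0.46 -0.33  0.78  0.    3.07] [-0.08  0.36 -0.18  1.04  0.    3.07]
bay [498.17 227.84] [ 0.29  0.44 -0.37  0.76  0.   -1.24] [ 0.29  0.33 -0.22  1.02  0.   -1.24]
1 pre [-1.25  0.07 -0.87  0.39  0.76 -1.24]
1 g [-1.09  0.23 -0.93  0.04  0.71 -1.03]
1 out [-1.11 -0.02 -1.14  0.09  0.72 -1.06]
1 mat None
1 mat2 None
1 pre [-1.37  0.15 -0.96  0.29  0.95 -1.36]
1 g [-1.16  0.3  -1.02 -0.18  0.89 -1.04]
1 out [-1.23  0.07 -1.24 -0.1   0.91 -1.13]
1 mat None
1 mat2 None
bar [-0.08  0.46 -0.33  0.78  0.   -0.08] [-0.08  0.36 -0.18  1.04  0.   -0.08]
bay [498.17 227.84] [ 0.29  0.44 -0.37  0.76  0.    1.9 ] [ 0.29  0.33 -0.22  1.02  0.    1.9 ]
[[ 559.17 -281.29  208.  ]
 [ 487.45 -293.63  208.  ]] -2.9711547030954013
```

Run:
```python
from h import *
np.set_printoptions(precision=2,suppress=True)
for ad in (20,25,30,35,45):
    a=np.radians(ad)
    ok=[]
    for yw in np.arange(1.2,5.3,.1):
        s=[solve_ik(*hpose(MAT,z,yw,a,78,65,bk,1)) for z,bk in((8,0),(60,0),(8,90))]
        if all(x is not None for x in s): ok.append((round(yw,1),s[0]))
    print(ad,[o[0] for o in ok]); 
    if ok: print(ok[0][1],ok[-1][1])
for ad in (25,30):
  for args in ((90,0),(115,0),(90,90)): print(ad,solve_ik(*hpose(TRI,args[0],np.pi+.1,np.radians(ad),78,65,args[1],1)))
```

```text
20 [np.float64(1.2), np.float64(1.3), np.float64(1.4), np.float64(1.5), np.float64(1.6), np.float64(1.7), np.float64(1.8), np.float64(1.9), np.float64(2.0), np.float64(2.1), np.float64(2.2), np.float64(2.3), np.float64(2.4), np.float64(2.5), np.float64(2.6), np.float64(2.7), np.float64(2.8), np.float64(2.9), np.float64(3.0), np.float64(3.1), np.float64(3.2), np.float64(3.3), np.float64(3.4), np.float64(3.5), np.float64(3.6), np.float64(3.7), np.float64(3.8), np.float64(3.9), np.float64(4.0), np.float64(4.1), np.float64(4.2), np.float64(4.3), np.float64(4.4), np.float64(4.5), np.float64(4.6), np.float64(4.7), np.float64(4.8), np.float64(4.9), np.float64(5.0), np.float64(5.1), np.float64(5.2)]
[ 0.19  0.73 -0.05  0.98 -0.29  2.16] [-0.3   0.74 -0.03  1.05  0.24 -2.39]
25 [np.float64(1.2), np.float64(1.3), np.float64(1.4), np.float64(1.5), np.float64(1.6), np.float64(1.7), np.float64(1.8), np.float64(1.9), np.float64(2.0), np.float64(2.1), np.float64(2.2), np.float64(2.3), np.float64(2.4), np.float64(2.5), np.float64(2.6), np.float64(2.7), np.float64(2.8), np.float64(2.9), np.float64(3.
[... 2228 characters left out ...]
.4), np.float64(2.5), np.float64(2.6), np.float64(2.7), np.float64(2.8), np.float64(3.5), np.float64(3.6), np.float64(3.7), np.float64(3.8), np.float64(3.9), np.float64(4.0), np.float64(4.1), np.float64(4.2), np.float64(4.3), np.float64(4.4), np.float64(4.5), np.float64(4.6), np.float64(4.7), np.float64(4.8), np.float64(4.9), np.float64(5.0), np.float64(5.1), np.float64(5.2)]
[ 0.31  1.01  0.31  1.43 -0.58  2.43] [-0.4   1.04  0.35  1.55  0.46 -2.62]
25 [-0.92  0.23 -0.7   0.4   0.37 -0.97]
25 [-0.92  0.19 -0.67  0.47  0.37 -0.97]
25 [-0.99  0.08 -0.62  0.65  0.38 -1.05]
30 [-0.96  0.22 -0.76  0.32  0.45 -1.  ]
30 [-0.96  0.18 -0.72  0.4   0.45 -1.  ]
30 [-1.06  0.06 -0.69  0.59  0.48 -1.1 ]
```

```bash
cat >> h.py <<'E'
A=np.radians(35); Y0=np.pi+.1; TRI=np.array([523.,-285.])
def snap(name,cs=0,ct=0,sz=(400,400)):
    S=imaging.capture("side");T=imaging.capture("top");cv2.imwrite(f"pics/{name}_S.png",S);cv2.imwrite(f"pics/{name}_T.png",T)
    out=[cv2.resize(I[v0:v1,u0:u1],sz,interpolation=cv2.INTER_CUBIC) for I,(u0,v0,u1,v1) in((T,ct),(S,cs))]
    cv2.imwrite(f"pics/{name}.png",np.hstack(out))
E
python3 - <<'E'
from h import *
bot.grip(.6,40)
bot.move_ptp(*hpose(TRI,90,Y0,A,back=70,flip=1))
s=bot.get_state();print(s["t"],s["tcp_pos"],s["qpos"])
snap("pre",(240,90,340,190),(330,170,430,270))
E
```

```text
3.5833 [ 416.61666887 -295.30336182  196.83216796] [-1.09651452  0.09057261 -0.76514394  0.46507462  0.56349433 -1.12477076]
```

View pics/pre.png

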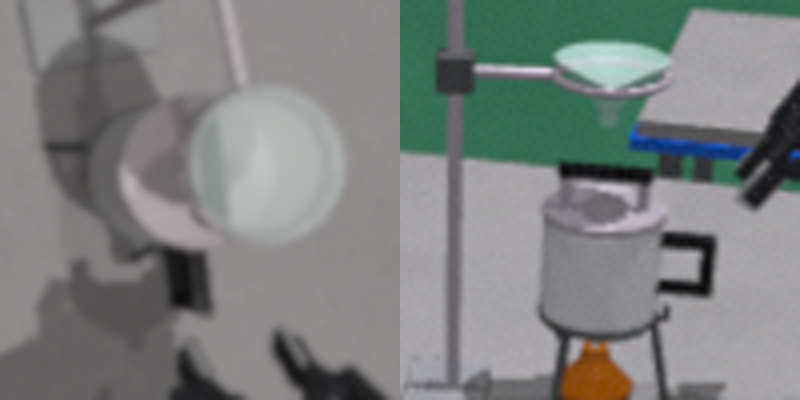

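```bash
cat >> h.py <<'E'
def proj(n,P):
    m=imaging.camera_model(n); rot=R.from_euler("xyz",m["rotation"]) if np.ndim(m["rotation"])==1 else R.from_matrix(m["rotation"])
    c=rot.inv().apply(np.asarray(P,float).reshape(-1,3)-m["position"]); s=np.c_[c[:,0],-c[:,1]]/-c[:,2:]
    s=s*(1+m["k1"]*(s**2).sum(1,keepdims=True)); return s*m["K"][0,0]+m["K"][:2,2]
E
python3 - <<'E'
from h import *
np.set_printoptions(precision=1,suppress=True)
s=bot.get_state()
for n,o in(("top",(330,170)),("side",(140,90))):
    f=lambda P:(proj(n,P)+.4-o)*4
    print(n,"tcp",f(s["tcp_pos"]))
    for y in(np.pi,Y0,np.pi+.2):
        h=np.array([np.cos(y),np.sin(y),0]);w=np.array([-h[1],h[0],0])
        c=np.array([*TRI,162.])
        print(y,"end R/L, r50 R/L",f([c+92*h+7*w,c+92*h-7*w,c+50*h+7*w,c+50*h-7*w]).tolist(),"bar",f([np.array([*TRI,214.])+k*h for k in(-38,38)]).tolist())
E
```

```text
top tcp [[230.  338.4]]
3.141592653589793 end R/L, r50 R/L [[205.64486813342546, 311.94078665355175], [184.30673691372817, 312.3694863301322], [203.42204647037647, 247.27986923612536], [182.13117150048197, 247.68656934059948]] bar [[214.57421191941012, 107.20782448845262], [219.21343990655123, 229.8235231563391]]
3.241592653589793 end R/L, r50 R/L [[219.51541224621178, 309.87176160536853], [198.37406773057023, 312.45671956180274], [210.90218243825302, 245.67806676261887], [189.80242027946088, 248.2309087008059]] bar [[208.53191612403225, 107.61557108059571], [225.28388534265378, 229.40007488381104]]
3.3415926535897933 end R/L, r50 R/L [[233.0788131697077, 306.4078440490888], [212.3487117424902, 311.1210566735117], [218.16978345456482, 243.32732113412158], [197.47369990914513, 247.99963519975483]] bar [[202.57141530688727, 108.6289853947087], [231.26871536140538, 228.36545121778136]]
side tcp [[740.6 198.1]]
3.141592653589793 end R/L, r50 R/L [[717.8965728203459, 238.6121814282343], [715.9667213595931, 245.18302064267925], [665.5536757859727, 232.78111984655868], [663.1171738500755, 239.25174440145986]] bar [[558.9812727098729, 163.05924166166722], [654.0377437259631, 172.77387566470156]]
3.241592653589793 end R/L, r50 R/L [[717.693715264847, 234.2271882819075], [717.5429625517011, 240.8748531787486], [665.2339156759335, 230.391034012246], [664.5572217241038, 236.9761552310946]] bar [[558.267646371025, 164.65389371410458], [654.4950262002508, 171.1417640537186]]
3.3415926535897933 end R/L, r50 R/L [[716.3482570418262, 229.8485209159736], [717.9434178229769, 236.50419316626028], [664.2932496353033, 228.00557571302568], [665.3644897176371, 234.63766641247355]] bar [[558.0288226042824, 166.28921545255128], [654.4671868815205, 169.4857273727839]]
```

The crop shows the fingers straddling the handle line at (190,350) and (285,340). The handle's right edge runs from (203,250) to (212,308), which sits about 3 mm towards +y of my model, so I correct for that and grasp.

```bash
sed -i 's/Y0=np.pi+.1; TRI=np.array(\[523.,-285.\])/Y0=np.pi+.08; TRI=np.array([523.,-282.])/' h.py
python3 - <<'E'
from h import *
np.set_printoptions(precision=2,suppress=True)
def st(k): s=bot.get_state();print(k,round(s["t"],2),s["tcp_pos"],s["contact_force"],s["wrist_torque"],round(s["opening"],3))
p,o=hpose(TRI,90,Y0,A,back=0,flip=1); q=hpose(TRI,90,Y0,A,back=70,flip=1)[0]
bot.movel(q,o);st("pre")
print(bot.movel(p,None,80,threshold=12));st("at")
bot.grip(0,30);st("g30");bot.grip(0,110);st("g110")
print(bot.movel(p+[0,0,6],None,30));bot.dwell(.2);st("up6")
snap("grip",(240,90,340,190),(330,170,430,270))
E
```

```text
pre 3.93 [ 416.14 -289.85  196.69] [ 0.28 -0.05  0.62] [-0.04  0.5  -0.01] 0.602
False
at 4.96 [ 456.16 -287.58  139.72] [-0.64  0.32  0.26] [-0.01  0.53 -0.01] 0.6
g30 5.38 [ 456.19 -287.93  139.9 ] [-1.78 -0.47  4.29] [-0.18  0.61  0.02] 0.159
g110 5.59 [ 456.25 -287.93  140.07] [-4.11 -0.32  5.6 ] [-0.07  0.53  0.03] 0.138
False
up6 6.14 [ 455.83 -287.03  144.97] [ 0.01  0.15 -4.98] [-0.15  1.44  0.05] 0.143
```

View pics/grip.png

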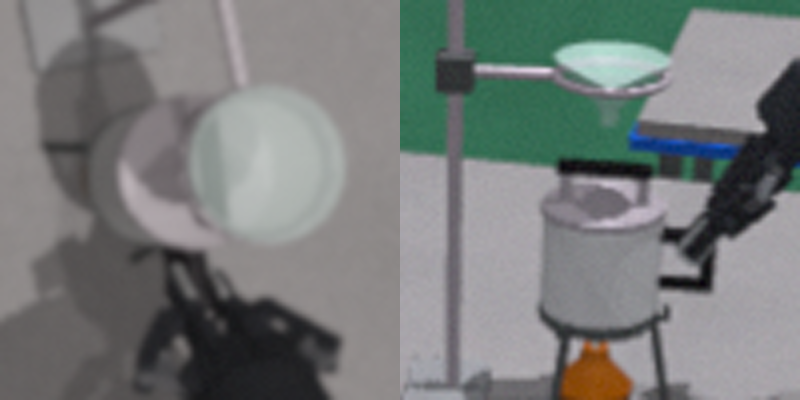

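The grip is on the handle's outer end, the pot is off the tripod by a few mm with the bar level, and the force reading is 5 N. Now I lift, exit, and carry it to above the mat.

Run:
```python
from h import *
np.set_printoptions(precision=2,suppress=True)
def st(k): s=bot.get_state();print(k,round(s["t"],2),s["tcp_pos"],s["contact_force"],s["wrist_torque"],round(s["opening"],3))
H=lambda xy,z,y:hpose(xy,z,y,A,flip=1)
p,o=H(TRI,105,Y0)
bot.movel(p,o,40);st("up")
bot.movel(*H(TRI+[-70,60],105,Y0),max_speed=70);st("o1")
bot.movel(*H(TRI+[-60,140],110,Y0),max_speed=120);st("o2")
bot.movel(*H(MAT,45,np.pi),max_speed=120);bot.dwell(.3);st("mat")
snap("mat",(190,150,350,270),(200,140,300,215),(400,300))
```

```text
up 6.62 [ 456.34 -287.75  155.  ] [ 0.68  0.5  -4.32] [-0.11  1.53 -0.01] 0.145
o1 8.08 [ 386.4  -227.8   154.58] [-0.61 -0.43 -5.85] [-0.12  1.48 -0.03] 0.14
o2 8.91 [ 396.43 -147.86  159.72] [ 0.71  0.31 -4.91] [-0.14  1.43 -0.  ] 0.137
mat 11.14 [495.92  30.78  94.57] [ 0.17  0.92 -4.9 ] [0.   1.48 0.02] 0.141
```

View pics/mat.png

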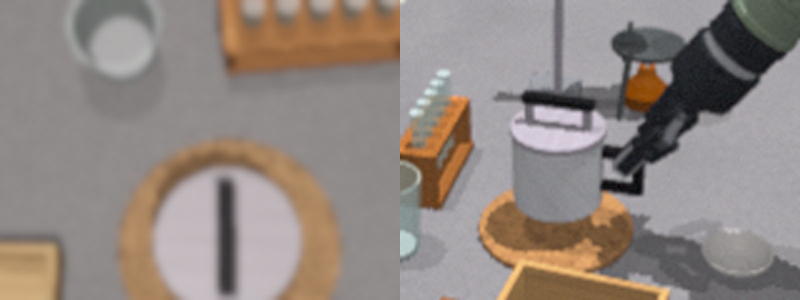

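The lidded pot hangs over the mat: its lid is at (228,240) in the top crop, with the bar from (226,180) to (229,293). In the side crop the bar runs from (525,98) to (595,105). I'll compare this numerically with the expected level pose.

Run:
```python
from h import *
np.set_printoptions(precision=1,suppress=True)
T=cv2.imread("pics/mat_T.png");S=cv2.imread("pics/mat_S.png")
b=blob(cv2.inRange(T,(0,0,0),(60,60,60)),(245,175,270,222)); print("bar T",cv2.minAreaRect(b),cen(b))
b=blob(cv2.inRange(S,(0,0,0),(55,55,55)),(234,180,272,200)); print("bar S",cv2.minAreaRect(b),cen(b))
ht=cv2.cvtColor(T,cv2.COLOR_BGR2HSV); m=blob(cv2.inRange(ht,(5,70,50),(28,255,255)),(222,165,292,240)); print("mat",cv2.minEnclosingCircle(m))
lid=blob(cv2.inRange(ht,(0,0,140),(180,60,255)),(232,175,280,228)); e=cv2.minEnclosingCircle(lid);print("lid",e,plane("top",e[0],135),plane("top",cv2.minEnclosingCircle(m)[0],8))
for tilt in(-.06,0,.06):  # +: far side drooping
    rot=R.from_euler("y",tilt)  # about handle point
    hp=np.array([MAT[0]-78,MAT[1],110.])
    pts=[np.array([MAT[0]+k,MAT[1],45+z]) for k,z in((-38,118),(38,118),(0,118),(0,124),(0,90))]
    P=rot.apply(np.array(pts)-hp)+hp
    print(tilt,"T",proj("top",P).round(1).tolist(),"S",proj("side",P).round(1).tolist())
```

```text
Traceback (most recent call last):
  File "h.py", line 19, in cen
    m=cv2.moments(c); return [m["m10"]/m["m00"],m["m01"]/m["m00"]]
                              ~~~~~~~~^~~~~~~~~
ZeroDivisionError: float division by zero
```

```bash
cat > m.py <<'E'
from h import *
np.set_printoptions(precision=1,suppress=True)
T=cv2.imread("pics/mat_T.png");S=cv2.imread("pics/mat_S.png")
b=blob(cv2.inRange(T,(0,0,0),(100,100,100)),(245,178,270,222)); print("bar T",cv2.minAreaRect(b),b.min(0),b.max(0))
b=blob(cv2.inRange(S,(0,0,0),(55,55,55)),(234,180,272,200)); print("bar S",cv2.minAreaRect(b),b.min(0),b.max(0))
ht=cv2.cvtColor(T,cv2.COLOR_BGR2HSV); m=blob(cv2.inRange(ht,(5,70,50),(28,255,255)),(222,165,292,240)); e2=cv2.minEnclosingCircle(m)
lid=blob(cv2.inRange(ht,(0,0,140),(180,60,255)),(232,175,280,228)); e=cv2.minEnclosingCircle(lid);print("lid",e,plane("top",e[0],135),"mat",e2,plane("top",e2[0],8))
for tilt in(-.06,0,.06):  # +: far side drooping
    rot=R.from_euler("y",tilt)  # about handle point
    hp=np.array([MAT[0]-78,MAT[1],110.])
    pts=[np.array([MAT[0]+k,MAT[1],45+z]) for k,z in((-38,118),(38,118),(0,118),(0,124),(0,90))]
    P=rot.apply(np.array(pts)-hp)+hp
    print(tilt,"T",proj("top",P).round(1).tolist(),"S",proj("side",P).round(1).tolist())
E
python3 m.py
```

```text
bar T ((256.5, 198.5), (27.0, 3.0), 90.0) [255 185] [258 212]
bar S ((253.02183532714844, 189.83624267578125), (28.28303337097168, 4.030993461608887), 7.594643592834473) [239 187] [267 193]
lid ((256.30487060546875, 199.86585998535156), 19.057497024536133) [[562.8  30.7 135. ]] mat ((256.9927062988281, 202.28501892089844), 27.788652420043945) [[563.4  28.9   8. ]]
-0.06 T [[256.4, 214.8], [255.9, 185.7], [256.2, 200.3], [256.2, 200.3], [256.2, 200.3]] S [[268.9, 191.8], [239.9, 186.3], [254.3, 189.0], [254.4, 186.9], [253.5, 198.5]]
0 T [[256.4, 213.6], [255.9, 184.7], [256.2, 199.1], [256.2, 199.0], [256.2, 199.8]] S [[267.6, 192.4], [238.6, 188.5], [253.0, 190.4], [253.0, 188.3], [252.9, 200.0]]
0.06 T [[256.4, 212.5], [255.9, 183.8], [256.2, 198.1], [256.1, 197.8], [256.2, 199.4]] S [[266.4, 193.1], [237.5, 190.7], [251.8, 191.9], [251.7, 189.8], [252.4, 201.5]]
```

The measured bar and lid match a level pose with its axis at (563,30.7). Setting it down now.

```bash
python3 - <<'E'
from h import *
np.set_printoptions(precision=2,suppress=True)
def st(k): s=bot.get_state();print(k,round(s["t"],2),s["tcp_pos"],s["contact_force"],s["wrist_torque"],round(s["opening"],3))
M=MAT+[0,-1]
H=lambda z,b=0:hpose(M,z,np.pi,A,back=b,flip=1)
bot.movel(*H(14),max_speed=60);st("14")
print(bot.movel(H(4)[0],None,15,threshold=3));st("down")
s=bot.get_state(); z0=s["tcp_pos"]
bot.grip(.25);st("rel");bot.grip(.6)
zt=H(0)[0]-H(0,1)[0]
bot.movel(z0-90*zt,None,120);st("back")
bot.move_ptp(*bpose(M,8+60,np.pi,flip=1));st("above")
snap("set",(190,150,350,270),(200,165,300,240),(400,300))
E
sed -e 's/mat_/set_/g' -e 's/45+z/8+z/;s/110\./73./' -e 's/,135)/,98)/' -e 's/MAT\[1\]/30/g' -e 's/(-.06,0,.06)/(0,)/' m.py|python3 -
```

```text
14 11.91 [495.99  30.02  63.44] [-0.43 -0.43 -4.61] [ 0.01  1.47 -0.01] 0.139
True
down 12.38 [496.36  29.94  58.06] [-1.44  0.06  5.77] [ 0.01  0.35 -0.03] 0.144
rel 12.63 [494.49  30.16  56.63] [-0.45  0.33  1.04] [-0.02  0.56 -0.02] 0.247
back 13.93 [444.93  29.89 131.77] [-0.38  0.32 -0.4 ] [ 0.02  0.57 -0.01] 0.6
above 14.97 [561.94  30.08 165.43] [-1.27 -0.   -1.3 ] [ 0.02  0.03 -0.05] 0.597Traceback (most recent call last):
  File "<stdin>", line 4, in <module>
  File "h.py", line 17, in blob
    return max(c,key=cv2.contourArea).reshape(-1,2)
           ~~~^^^^^^^^^^^^^^^^^^^^^^^
ValueError: max() iterable argument is empty
```

View pics/set.png

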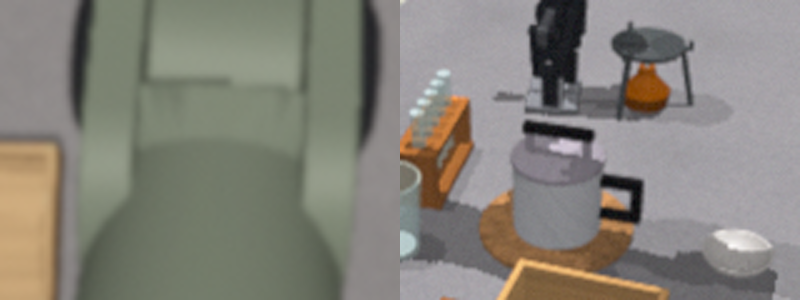

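The pot stands upright on the mat and is released; in the side crop its bar runs from (525,128) to (592,137). The arm blocks the top view, so I check the bar in the side view only.

Run:
```python
from h import *
S=cv2.imread("pics/set_S.png")
b=blob(cv2.inRange(S,(0,0,0),(55,55,55)),(234,194,272,209)); print(cv2.minAreaRect(b),b.min(0),b.max(0))
for y in(-.08,0,.08):
    h=np.array([-np.cos(y),-np.sin(y),0]);P=[np.array([563,30,126])+k*h for k in(38,-38,0)];print(y,proj("side",P).round(1).tolist())
for f in (1,):
    for y in(np.pi,2.3,CYAW): 
        for z in(8,80):
            b=CAR+np.array([np.cos(CYAW),np.sin(CYAW)])*(-39.5-21); print(y,solve_ik(*bpose(b,z,y,f)))
print(b)
```

```text
((252.98265075683594, 202.11268615722656), (26.610008239746094, 4.333629608154297), 8.746162414550781) [240 199] [266 206]
-0.08 [[267.0, 205.4], [239.2, 200.2], [253.0, 202.8]]
0 [[267.3, 204.8], [238.9, 200.8], [253.0, 202.8]]
0.08 [[267.5, 204.3], [238.6, 201.3], [253.0, 202.8]]
3.141592653589793 [ 0.29418872  0.43699413 -0.37191483  0.76188736  0.          0.29418872]
3.141592653589793 [ 0.29418872  0.36259162 -0.28013293  0.92807177  0.          0.29418872]
2.3 [ 0.29418872  0.43699413 -0.37191483  0.76188736  0.          1.13578137]
2.3 [ 0.29418872  0.36259162 -0.28013293  0.92807177  0.          1.13578137]
1.534 [ 0.29418872  0.43699413 -0.37191483  0.76188736  0.          1.90178137]
1.534 [ 0.29418872  0.36259162 -0.28013293  0.92807177  0.          1.90178137]
[498.17432456 227.84095296]
```

Run:
```python
from h import *
np.set_printoptions(precision=2,suppress=True)
def st(k): s=bot.get_state();print(k,round(s["t"],2),s["tcp_pos"],s["contact_force"],s["wrist_torque"],round(s["opening"],3))
M=MAT+[0,-1]
B=CAR+np.array([np.cos(CYAW),np.sin(CYAW)])*(-39.5-21)
p,o=bpose(M,8,np.pi,flip=1,hz=119)
print(bot.movel(p,o,80,threshold=10));st("at")
bot.grip(0,30);bot.grip(0,100);st("grip")
bot.movel(p+[0,0,80],None,80);st("up")
bot.movel(*bpose(B,88,CYAW,flip=1,hz=119),max_speed=80);bot.dwell(.3);st("bay")
snap("bay",(170,190,330,310),(115,180,225,262),(400,300))
```

```text
False
at 15.95 [563.41  29.98 108.4 ] [-0.42  0.61  0.58] [-0.03 -0.01  0.04] 0.598
grip 16.59 [563.68  29.68 108.63] [ 1.21 -1.34  5.44] [-0.31 -0.04 -0.  ] 0.128
up 17.74 [562.49  30.07 187.32] [-0.17  0.27 -4.83] [-0.01 -0.01 -0.02] 0.134
bay 20.79 [498.17 227.78 187.98] [-0.05 -0.1  -5.41] [ 0.    0.03 -0.02] 0.127
```

View pics/bay.png

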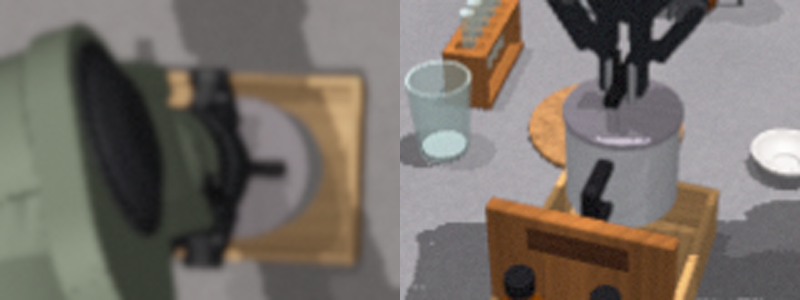

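The pot is centred over the bay: its lid's right edge is at x=320, inside the end wall at x=345, and the bar is on the bay's midline at y=168. In the side crop the handle at (598,190) points at the board. Lowering now.

Run:
```python
from h import *
np.set_printoptions(precision=2,suppress=True)
def st(k): s=bot.get_state();print(k,round(s["t"],2),s["tcp_pos"],s["contact_force"],s["wrist_torque"],round(s["opening"],3))
B=CAR+np.array([np.cos(CYAW),np.sin(CYAW)])*(-39.5-21)
P=lambda z:bpose(B,z,CYAW,flip=1,hz=119)[0]
print(bot.movel(P(15),None,60,threshold=6));st("15")
print(bot.movel(P(4),None,15,threshold=3));st("down")
z=bot.get_state()["tcp_pos"]
bot.grip(.25);st("rel");bot.grip(.5)
bot.movel(z+[0,0,110],None,100);st("off")
bot.move_ptp([330,-150,330],bot.get_state()["orientation"]);st("away")
snap("fin",(170,190,330,310),(115,180,225,262),(400,300))
```

```text
False
15 22.26 [498.55 227.98 115.46] [ 0.83 -1.37 -4.27] [-0.05 -0.   -0.01] 0.123
True
down 22.76 [498.09 227.91 108.63] [-0.14  0.48  4.88] [ 0.01  0.04 -0.02] 0.127
rel 23.02 [496.63 227.47 107.18] [ 0.69 -0.48 -0.  ] [-0.01 -0.03  0.01] 0.253
off 24.63 [497.61 227.77 217.91] [-0.89  0.54 -0.05] [-0.04 -0.02 -0.04] 0.499
away 26.21 [ 330.35 -149.69  329.8 ] [-0.55  0.36 -0.08] [0.04 0.   0.  ] 0.499
```

View pics/fin.png

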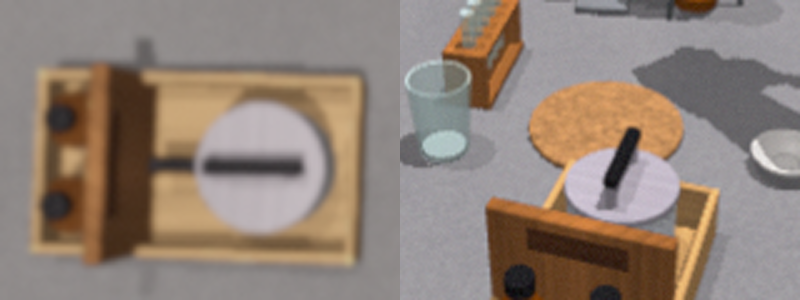

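Run:
```python
from h import *
T=cv2.imread("pics/fin_T.png")
b=blob(cv2.inRange(T,(0,0,0),(110,110,110)),(168,215,202,235)); 
w=plane("top",b.astype(float),132)[:,:2].astype(np.float32); v=cv2.fitLine(w,cv2.DIST_L2,0,.01,.01).ravel()
print("bar",cv2.minAreaRect(w),"yaw",np.arctan2(v[1],v[0])%np.pi,"carrier",CYAW)
h=cv2.cvtColor(T,cv2.COLOR_BGR2HSV);l=blob(cv2.inRange(h,(0,0,130),(180,60,255)),(168,206,207,246));e=cv2.minEnclosingCircle(l);print("lid",e,plane("top",e[0],98))
for n in("mat_T","fin_T","T"):
    I=cv2.cvtColor(cv2.imread(f"pics/{n}.png"),cv2.COLOR_BGR2HSV)
    k=blob(cv2.inRange(I,(0,0,170),(180,60,255)),(235,250,270,285));print(n,"dish",cen(k))
    k=blob(cv2.inRange(I,(3,100,50),(20,255,255)),(250,130,310,162));print("rack",cen(k))
```

```text
bar ((498.1925964355469, 227.34381103515625), (70.803955078125, 10.80500316619873), 89.16542053222656) yaw 1.5469989 carrier 1.534
lid ((186.4104461669922, 225.5746307373047), 18.754369735717773) [[496.43908014 227.24526453  98.        ]]Traceback (most recent call last):
  File "<stdin>", line 9, in <module>
  File "h.py", line 17, in blob
    return max(c,key=cv2.contourArea).reshape(-1,2)
           ~~~^^^^^^^^^^^^^^^^^^^^^^^
ValueError: max() iterable argument is empty
```

Run:
```python
from h import *
bot.dwell(.5); bot.sign_off()
for a,b in(("S","fin_S"),):
    A_,B_=[cv2.imread(f"pics/{n}.png") for n in(a,b)]
    for nm,(u0,v0,u1,v1) in dict(rack=(185,175,222,232),beaker=(170,212,202,256),dish=(305,238,345,266),bottles=(200,292,270,345)).items():
        print(nm,round(float(cv2.absdiff(A_,B_)[v0:v1,u0:u1].mean()),1))
```

```text
the job is handed in; nothing more can be done
rack 4.8
beaker 4.9
dish 38.1
bottles 4.2
```

The job is done and handed in at about 27 s of the 64 s allowed. The pot is in the empty bay, upright, with its handle pointing at the board.

- **First move:** I took the pot by its side handle with the tool tilted 35°. I lifted it 15 mm, drew it out sideways from under the funnel, set it on the mat and let go. While still held over the mat it measured level. It touched down with about 6 N on the tool. Once released, its bar matched an upright pot at the mat centre to about 1 pixel in the side view; the arm blocked the top view then.
- **Second move:** I took a fresh hold on the lid bar from above and lowered the pot into the bay. It touched down with about 5 N, at the height expected for sitting flat on the floor.

**Final checks:**
- **Position:** the bar centre measured (498.2, 227.3) mm against a target of (498.2, 227.8) mm. The lid circle agreed to about 2 mm.
- **Direction:** the handle's yaw was 1.547 rad against 1.534 rad for the carrier, under 1° off.
- **Other objects:** in the side view, the rack, beaker and bottles are unchanged from the start. The same comparison flagged the dish (38 against 4–5 for the others). It stands at the same pixel position in the views, so I put this down to the arm's shadow, but I did not measure it separately. My numeric dish and rack check in the top view failed to run.

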